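# Rock the pan lids and close the garnish pan with the flat one

## Robot

A 6-joint arm with a two-finger parallel gripper is mounted at the origin on a cart in front of the work surface, level with it; the furniture and walls round the work are solid. World frame = base frame: x ahead of the robot, y to its left, z up, the work surface at z = 0. Lengths are in m, angles in rad, forces in N, time in s.
With the tool pointing down it reaches from about 0.35 to 0.925 m from the base axis. Payload 6.4 kg.
Tool frame: the origin (TCP) lies at the very end of the fingers, on their centre line; the grasp point (between the pads) lies 19 mm behind it; z points along the fingers, y is the line along which they close (so a half turn about z gives the same grasp; the last joint's range is limited). The gripper opens to 85 mm and grips with 20 to 120 N. Pads are 22 mm wide; open, the fingers measure 114 mm over their backs; the gripper's body (76 mm by 85 mm) begins 54 mm behind the grasp point. The pads swing forward as they close: fully open they stand 13 mm farther back than shut.
Start: joints at [1.151, 0.245, 1.558, -0, 1.339, -0.174], TCP at [0.158, 0.63, 0.231] pointing down, gripper open.
Joint ranges: [-3.13, 3.13], [-1.02, 2.26], [0.13, 2.54], [-0.95, 4.09], [0.21, 2.88], [-2.74, 2.74]. Speed limits (rad/s): [2.57, 2.57, 3.14, 3.14, 3.14, 3.14].

## Interface

Orientations are given as [roll, pitch, yaw] about the fixed x, y, z axes, in that order (R = Rz(yaw) Ry(pitch) Rx(roll)).
In Python, from station import * gives the robot as it stands.
- The arm moves only by the tool carry_out, never from a script. Its argument "rows" is a list of rows, each an object with "grip": the finger opening in cm, from 0 to 8.54; "linear": the shift along the world's x, y, z in cm, a list of three; "turn": the turn about the world's z in rad. A call has exactly 5 rows; each row shifts and turns the commanded pose from where the row before left it; what a row does not reach is not made up. A row lasts 1/12 s, in which the tool goes at most 41.7 mm and 7.16 degrees, less where a joint would pass 70% of its speed; a pose out of reach is approached as far as the arm can. A call with a gripper value outside its range is refused whole. The fingers move at their own pace and stop on an object; "newtons" is the grip in N (left out, the last holds). Time passes only in rows, so rows that do not move let the fingers close, or fill a call up. It gives the time, the measured TCP pose, the force, the opening and the grip force at its end, in the units of the state.
- sense(): the state, without advancing time (a new reading comes with each control period).
- camera(name): name is "scene" or "top" or "wrist"; returns a dict with "frame" (384x512x3 uint8, red, green, blue), "depth" (384x512 float32, m along the optical axis (not along the pixel's ray), 0 where there is no reading), "fx", "fy", "cx", "cy" (pixels), "rvec" (rotation vector, rad) and "tvec" (3), from world to camera coordinates, as OpenCV has them. Camera axes: x right, y down, z forward; pixel columns grow to the right and rows downward; lengths in m; the calibration is good to about 2 mm. A picture is of the moment at which its call begins.
- job_done(): hands the job in; it is judged then, once.
The state is a dict: "time_s": time; "q": joint angles; "qvel": joint speeds; "joint_efforts": joint torques, N m; "ee_pos": TCP position; "ee_rot": TCP orientation; "contact_force": force on the tool from outside, world axes, zero at the start; "wrist_torque": the same for the moment, N m; "width": finger opening in m; "gripper_force": force on a finger pad.
Only numpy, scipy, OpenCV 4.12 (cv2) and the standard library are available. Lean on these libraries where they do the work, as an engineer would, in place of code of your own. Each camera call takes 0.05 s, during which the arm holds its last target. There are 200 camera calls.

## Task

One of the two white pan lids has warped in the dishwasher: press down on the far left and then the near right corner of the lids as they lie on the steel top, until you have found the one that rocks, its far left corner going down under the finger while the near right one lifts, and leave that one lying on the worktop. Take the flat lid by its handle and lay it squarely and flush into the rim of the slanted fruit pan, setting it down before you let go. Do not knock the other things about.

Things in the scene. Friction and masses are not known exactly. Their poses are not given: they have to be found in the camera images.
- lid_1: one of two alike white pan lids: plate 160 (x) x 110 (y) x 6 mm; across its middle a black bridge handle, a bar 74 mm long along x, 16 wide, 18 to 32 mm above the lid's underside. 0.14-0.23 kg. Origin: middle of underside, z up through the handle. Starts on the worktop, handle up, x roughly along world x. Either it is flat or it is warped: which must be found by pressing
- lid_1_far_left (a point): spot to press on lid_1's upper face near its far left corner (x +68, y +43 mm in the lid's frame, 12 mm in from both edges). Flat lid: 6 mm above the worktop and does not give. Warped lid: about 11 mm up; under 1 N tips the lid (4 degrees in all) over the diagonal between its other corners, this corner goes down to 6 mm and the near right one rises to 12; let go, it falls back
- lid_1_near_right (a point): spot to press on lid_1's upper face near its near right corner (x -68, y -43 mm in the lid's frame, 12 mm in from both edges). 6 mm above the worktop and does not give; on the warped lid it rises to about 12 mm while the far left corner is held down
- lid_2: one of two alike white pan lids: plate 160 (x) x 110 (y) x 6 mm; across its middle a black bridge handle, a bar 74 mm long along x, 16 wide, 18 to 32 mm above the lid's underside. 0.14-0.23 kg. Origin: middle of underside, z up through the handle. Starts on the worktop, handle up, x roughly along world x. Either it is flat or it is warped: which must be found by pressing
- lid_2_far_left (a point): spot to press on lid_2's upper face near its far left corner (x +68, y +43 mm in the lid's frame, 12 mm in from both edges). Flat lid: 6 mm above the worktop and does not give. Warped lid: about 11 mm up; under 1 N tips the lid (4 degrees in all) over the diagonal between its other corners, this corner goes down to 6 mm and the near right one rises to 12; let go, it falls back
- lid_2_near_right (a point): spot to press on lid_2's upper face near its near right corner (x -68, y -43 mm in the lid's frame, 12 mm in from both edges). 6 mm above the worktop and does not give; on the warped lid it rises to about 12 mm while the far left corner is held down
- garnish_pan: grey open pan fixed in a wire stand, lemon and lime inside, its mouth sloping 30 degrees down towards the robot, rim 75 to 170 mm above the worktop. Origin: middle of ledge that carries a lid; x up the slope, y left, z square out of the mouth. Ledge: floor of a recess 170 (x) x 120 (y) mm, 6 deep, in a rim 6 wide: a lid, x along x either way round, has 5 mm to spare each side
- tan_bottle: bystander: tan squeeze bottle with a white nozzle, 54x55x208 mm, standing on the worktop behind the lids; origin in the middle of its underside
- small_jigger: bystander: steel double jigger, 42x42x75 mm, standing on the worktop behind the lids; origin in the middle of its underside
- large_jigger: bystander: steel double jigger, 44x44x80 mm, standing on the worktop behind the lids; origin in the middle of its underside
- orange_topped_jar: bystander: small white jar with an orange top, 54x54x50 mm, standing on the worktop behind the lids; origin in the middle of its underside
- green_tin: bystander: small green tin, 57x57x72 mm, standing on the worktop behind the lids; origin in the middle of its underside

How it is judged:
By the outcome, as a careful person would: the job done as asked, in the order asked, and still so for the second after the job is handed in, with the robot touching nothing.
It also fails if it takes over 70 s, if anything falls off the work surface, if the arm or the gripper's body presses on something with over 40 N, if the wrist force passes 120 N, or if a joint passes its speed limit or range.

## Working session

There is one attempt and no reset: what is moved stays moved. The work goes in short steps, Python scripts to look and compute and a tool call to move; the robot and the scene stay as the last step left them, time stands still between calls to the robot, and variables do not carry over. Pictures are saved under pics/ and viewed, at most 10 in all, crops included, and the job is handed in when it is done.

Besides the shell and the picture viewer there is one more tool, called after "Request:" as a command line: name --argument value ..., lists and objects as JSON in quotes. carry_out: Moves the arm, as the interface text tells. Its arguments: {"type":"object","properties":{"rows":{"type":"array","items":{"type":"object","properties":{"grip":{"type":"number"},"linear":{"type":"array","items":{"type":"number"}},"turn":{"type":"number"}}}},"newtons":{"type":"number"}},"required":["rows"]}

```bash
mkdir -p pics
cat > h.py <<'E'
from station import *
import numpy as np, cv2
def cam(n,save=None):
    c=camera(n)
    if save: cv2.imwrite('pics/'+save,c['frame'][...,::-1])
    R=cv2.Rodrigues(np.array(c['rvec'],float))[0]; t=np.array(c['tvec'],float).reshape(3)
    d=c['depth']; v,u=np.mgrid[:384,:512]
    P=np.stack([(u-c['cx'])/c['fx']*d,(v-c['cy'])/c['fy']*d,d],-1)
    W=(P-t)@R; W[d==0]=np.nan
    return c['frame'],W,c
E
python3 - <<'E'
from h import *
np.set_printoptions(precision=3,suppress=True)
s=sense(); print(s)
for n in('scene','top'):
    f,W,c=cam(n,n+'0.png'); R=cv2.Rodrigues(np.array(c['rvec'],float))[0]
    print(n,-R.T@np.array(c['tvec']).reshape(3)); np.save(n+'W.npy',W)
a=cv2.imread('pics/scene0.png');b=cv2.imread('pics/top0.png')
cv2.imwrite('pics/both.png',cv2.resize(np.vstack([a,b]),(450,600)) if 0 else cv2.resize(np.hstack([a,b]),(800,300)))
E
```

```text
{'time_s': 0.0, 'q': array([ 1.151,  0.246,  1.559, -0.   ,  1.339, -0.174]), 'qvel': array([ 0.   ,  0.001,  0.   , -0.001, -0.001,  0.   ]), 'joint_efforts': array([  0.001, -42.951, -32.613,  -0.   ,   0.005,  -0.   ]), 'ee_pos': array([0.158, 0.63 , 0.23 ]), 'ee_rot': array([-3.14 , -0.   ,  2.896]), 'contact_force': array([ 0.148, -0.398,  0.313]), 'wrist_torque': array([-0.014,  0.018, -0.017]), 'gripper_force': 0.0, 'width': 0.08542119150827243}
scene [-0.296 -0.659  0.869]
top [ 0.487 -0.105  1.075]
```

View pics/top0.png

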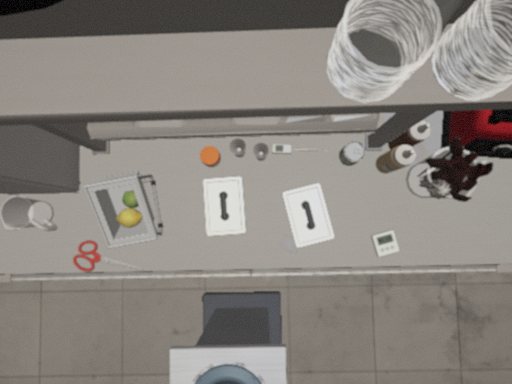

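View pics/scene0.png

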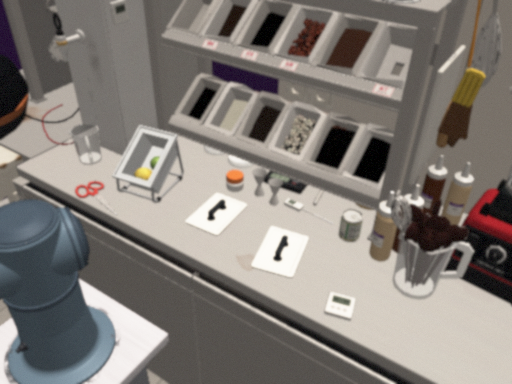

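The top view shows lid A at about (224,206), lid B at about (308,214), the pan at about (123,210), and the bystanders along row ~150. Next I'll measure these.

Run:
```python
from h import *
np.set_printoptions(precision=4,suppress=True)
W=np.load('topW.npy'); f=cv2.imread('pics/top0.png')
for p in [(224,206),(308,214),(260,215),(230,380)]: print(p,W[p[1],p[0]])
white=((f.min(2)>200)|(f.max(2)<60)).astype(np.uint8)
for (u0,u1,v0,v1) in [(195,255,168,245),(275,342,175,255)]:
    m=np.zeros_like(white);m[v0:v1,u0:u1]=(f[v0:v1,u0:u1].min(2)>195)
    n,l,st,ce=cv2.connectedComponentsWithStats(m);k=1+np.argmax(st[1:,4])
    cnt=cv2.findContours((l==k).astype(np.uint8),0,2)[0][0]
    msk=cv2.drawContours(np.zeros_like(m),[cnt],-1,1,-1)>0
    P=W[msk];P=P[~np.isnan(P[:,0])]
    print('lid',np.nanmedian(P[:,2]),cv2.minAreaRect(P[:,:2].astype(np.float32)*1000))
    h=P[P[:,2]>0.022]; print('handle',len(h),cv2.minAreaRect(h[:,:2].astype(np.float32)*1000),np.median(h[:,2]))
    Q=P[P[:,2]<0.016];A=np.c_[Q[:,:2]-Q[:,:2].mean(0),np.ones(len(Q))];print('plane',np.linalg.lstsq(A,Q[:,2],rcond=None)[0])
# pan
sub=W[165:255,78:170].reshape(-1,3); sub=sub[(sub[:,2]>0.05)&(sub[:,2]<0.2)]
print(sub.min(0),sub.max(0),len(sub))
cv2.imwrite('pics/pan.png',cv2.resize(f[165:255,70:170],(800,720),interpolation=cv2.INTER_CUBIC)[:600])
for v in range(172,250,6): print(v,[ '%.0f'%(z*1000) for z in W[v,82:168:4,2]])
```

```text
(224, 206) [ 0.5356 -0.0021  0.0297]
(308, 214) [ 0.5086 -0.2299  0.032 ]
(260, 215) [ 0.5095 -0.0997 -0.0028]
(230, 380) [ 0.0723 -0.0098  0.0221]
lid 0.005514247527600063 ((538.4382934570312, 0.8167076110839844), (158.66702270507812, 108.83509063720703), 3.0708138942718506)
handle 158 ((538.38916015625, 0.6031904220581055), (72.01427459716797, 15.940923690795898), 3.634333848953247) 0.031173557664570563
plane [-0.0001 -0.0014  0.0053]
lid 0.006243444872111982 ((507.13427734375, -232.44981384277344), (158.8071746826172, 108.77653503417969), 13.306767463684082)
handle 160 ((506.42230224609375, -233.08523559570312), (72.75357818603516, 16.443580627441406), 13.254045486450195) 0.031357476315528154
plane [0.0109 0.0286 0.0062]
[0.4332 0.1691 0.0501] [0.6306 0.3235 0.1707] 3495
172 ['-4', '3', '-3', '-1', '1', '-1', '-1', '1', '-1', '-4', '-3', '-0', '87', '90', '89', '1', '1', '2', '2', '-1', '-3', '4']
178 ['0', '2', '-3', '2', '-1', '88', '96', '102', '105', '161', '165', '167', '165', '163', '153', '112', '4', '-2', '-0', '-1', '3', '1']
184 ['1', '162', '165', '168', '163', '165', '
[... 762 characters left out ...]
108', '105', '1', '8', '1', '1']
220 ['-2', '-0', '0', '-1', '118', '112', '103', '81', '50', '60', '70', '72', '71', '65', '63', '10', '105', '107', '-1', '11', '-1', '-2']
226 ['2', '2', '-1', '1', '1', '105', '100', '89', '62', '32', '20', '61', '61', '46', '37', '40', '90', '90', '88', '12', '10', '6']
232 ['-2', '-1', '2', '-0', '1', '97', '93', '91', '66', '52', '52', '60', '60', '61', '72', '71', '73', '76', '85', '50', '1', '1']
238 ['1', '0', '-0', '2', '-0', '-3', '88', '85', '79', '80', '80', '79', '76', '76', '75', '75', '74', '77', '78', '2', '-2', '2']
244 ['9', '-3', '3', '10', '-2', '-1', '1', '73', '73', '77', '79', '77', '3', '-1', '-2', '1', '2', '2', '-1', '1', '2', '-1']
```

View pics/pan.png

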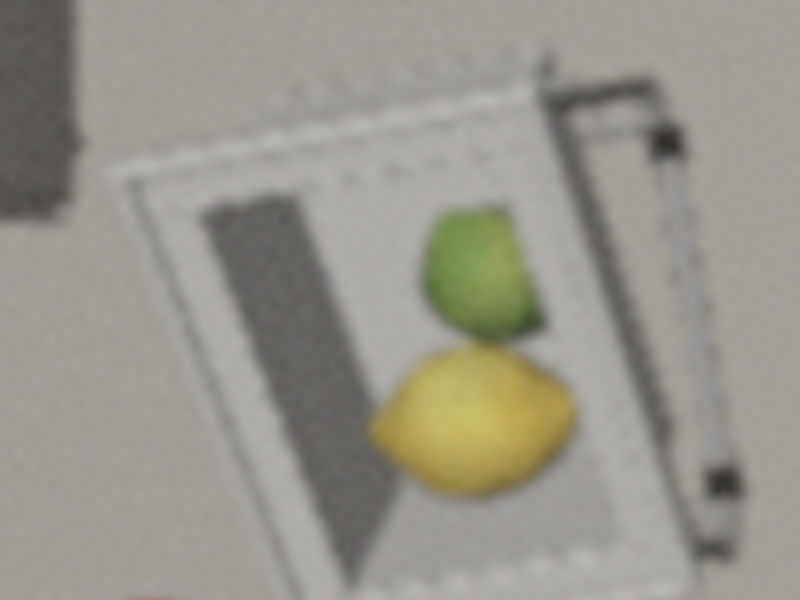

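```bash
cat > pan.py <<'E'
from h import *
from scipy.optimize import least_squares
def fitpan(P,x0=(.53,.25,.115,.2)):
    # keep points near the rim plane, rectify, min-area rect
    t=np.radians(30)
    def ax(y): 
        c,s=np.cos(y),np.sin(y)
        return np.array([[c*np.cos(t),s*np.cos(t),np.sin(t)],[-s,c,0],[-c*np.sin(t),-s*np.sin(t),np.cos(t)]])
    o=np.array(x0[:3]);y=x0[3]
    for i in range(12):
        Q=(P-o)@ax(y).T
        k=np.abs(Q[:,2])<(.012 if i<4 else .007)
        k&=(abs(Q[:,0])<.1)&(abs(Q[:,1])<.075)&((abs(Q[:,0])>.07)|(abs(Q[:,1])>.05))
        Q=Q[k]; 
        lo,hi=np.percentile(Q[:,:2],[1,99],axis=0)
        (cx,cy),(w,h),a=cv2.minAreaRect(Q[:,:2].astype(np.float32)*1000)
        if w<h: w,h=h,w;a-=90
        a=(a+45)%90-45
        o=o+(np.array([cx/1000,cy/1000,np.median(Q[:,2])]))@ax(y)
        y+=np.radians(a)
    A=np.c_[Q[:,:2],np.ones(len(Q))]
    return o,np.degrees(y),(w,h),np.linalg.lstsq(A,Q[:,2],rcond=None)[0],len(Q),lo,hi
if __name__=='__main__':
    np.set_printoptions(precision=4,suppress=True)
    for n,(v0,v1,u0,u1) in dict(top=(165,255,75,175),scene=(115,200,105,195)).items():
        P=np.load(n+'W.npy')[v0:v1,u0:u1].reshape(-1,3);P=P[~np.isnan(P[:,0])]
        P=P[(P[:,2]>.05)&(P[:,2]<.19)]
        print(n,*fitpan(P))
E
python3 pan.py
```

```text
top [0.5207 0.2464 0.1176] 9.337138995878183 (184.27044677734375, 132.98184204101562) [ 0.0017 -0.0006  0.0005] 1564 [-0.0892 -0.0657] [0.0915 0.0656]
scene [0.5229 0.2485 0.1198] 9.626166680793213 (185.35092163085938, 138.2216796875) [-0.0023 -0.0011  0.0003] 1018 [-0.0916 -0.0673] [0.0905 0.0654]
```

Request:
carry_out --rows '[{"grip": 0, "linear": [2.23, -2.9, 0], "turn": 0.015}, {"grip": 0, "linear": [2.23, -2.9, 0], "turn": 0.015}, {"grip": 0, "linear": [2.23, -2.9, 0], "turn": 0.015}, {"grip": 0, "linear": [2.23, -2.9, 0], "turn": 0.015}, {"grip": 0, "linear": [2.23, -2.9, 0], "turn": 0.015}]' --newtons 20

```text
time_s: 0.52
ee_pos: [0.2701, 0.4838, 0.2307]
ee_rot: [-3.141, -0.0, 2.972]
contact_force: [0.3, 0.6, 0.8]
width: 0.0255
gripper_force: 0.0
```

Request:
carry_out --rows '[{"grip": 0, "linear": [2.23, -2.9, 0], "turn": 0.015}, {"grip": 0, "linear": [2.23, -2.9, 0], "turn": 0.015}, {"grip": 0, "linear": [2.23, -2.9, 0], "turn": 0.015}, {"grip": 0, "linear": [2.23, -2.9, 0], "turn": 0.015}, {"grip": 0, "linear": [2.23, -2.9, 0], "turn": 0.015}]'

```text
time_s: 0.93
ee_pos: [0.3816, 0.3388, 0.2309]
ee_rot: [-3.141, -0.0, 3.047]
contact_force: [0.8, 1.4, 1.0]
width: 0.0004
gripper_force: 0.0
```

Request:
carry_out --rows '[{"grip": 0, "linear": [2.23, -2.9, 0], "turn": 0.015}, {"grip": 0, "linear": [2.23, -2.9, 0], "turn": 0.015}, {"grip": 0, "linear": [2.23, -2.9, 0], "turn": 0.015}, {"grip": 0, "linear": [2.23, -2.9, 0], "turn": 0.015}, {"grip": 0, "linear": [2.23, -2.9, 0], "turn": 0.015}]'

```text
time_s: 1.35
ee_pos: [0.4932, 0.1938, 0.231]
ee_rot: [3.142, -0.0, 3.121]
contact_force: [1.1, 0.4, -0.5]
width: 0.0
gripper_force: 0.0
```

Request:
carry_out --rows '[{"grip": 0, "linear": [2.23, -2.9, 0], "turn": 0.015}, {"grip": 0, "linear": [2.23, -2.9, 0], "turn": 0.015}, {"grip": 0, "linear": [2.23, -2.9, 0], "turn": 0.015}, {"grip": 0, "linear": [2.23, -2.9, 0], "turn": 0.015}, {"grip": 0, "linear": [1.9, -2.9, 0], "turn": 0.015}]'

```text
time_s: 1.77
ee_pos: [0.6017, 0.0487, 0.2307]
ee_rot: [3.141, -0.001, -3.087]
contact_force: [0.3, -0.5, 1.0]
width: 0.0004
gripper_force: 0.0
```

Request:
carry_out --rows '[{"grip": 0, "linear": [0, 0, -3.8], "turn": 0}, {"grip": 0, "linear": [0, 0, -3.8], "turn": 0}, {"grip": 0, "linear": [0, 0, -3.8], "turn": 0}, {"grip": 0, "linear": [0, 0, -3.8], "turn": 0}, {"grip": 0, "linear": [0, 0, -3.0], "turn": 0}]'

```text
time_s: 2.18
ee_pos: [0.5989, 0.0505, 0.0457]
ee_rot: [3.141, -0.004, -3.088]
contact_force: [-0.2, -0.7, -0.7]
width: 0.0
gripper_force: 0.0
```

Request:
carry_out --rows '[{"grip": 0, "linear": [0, 0, -2.0], "turn": 0}, {"grip": 0, "linear": [0, 0, -0.9], "turn": 0}, {"grip": 0, "linear": [0, 0, -0.3], "turn": 0}, {"grip": 0, "linear": [0, 0, -0.2], "turn": 0}, {"grip": 0, "linear": [0, 0, 0], "turn": 0}]'

```text
time_s: 2.6
ee_pos: [0.6019, 0.0504, 0.0165]
ee_rot: [-3.141, 0.002, -3.087]
contact_force: [0.5, -0.0, 0.6]
width: 0.0001
gripper_force: 0.0
```

Request:
carry_out --rows '[{"grip": 0, "linear": [0, 0, -0.1], "turn": 0}, {"grip": 0, "linear": [0, 0, -0.1], "turn": 0}, {"grip": 0, "linear": [0, 0, -0.1], "turn": 0}, {"grip": 0, "linear": [0, 0, 0], "turn": 0}, {"grip": 0, "linear": [0, 0, 0], "turn": 0}]'

```text
time_s: 3.02
ee_pos: [0.601, 0.0505, 0.0126]
ee_rot: [-3.142, 0.0, -3.087]
contact_force: [0.1, 0.3, -0.0]
width: 0.0002
gripper_force: 0.0
```

Request:
carry_out --rows '[{"grip": 0, "linear": [0, 0, -0.1], "turn": 0}, {"grip": 0, "linear": [0, 0, -0.1], "turn": 0}, {"grip": 0, "linear": [0, 0, -0.1], "turn": 0}, {"grip": 0, "linear": [0, 0, 0], "turn": 0}, {"grip": 0, "linear": [0, 0, 0], "turn": 0}]'

```text
time_s: 3.43
ee_pos: [0.6008, 0.0505, 0.0091]
ee_rot: [3.142, -0.0, -3.087]
contact_force: [-0.4, -0.8, -0.1]
width: 0.0002
gripper_force: 0.0
```

Request:
carry_out --rows '[{"grip": 0, "linear": [0, 0, -0.1], "turn": 0}, {"grip": 0, "linear": [0, 0, -0.1], "turn": 0}, {"grip": 0, "linear": [0, 0, -0.1], "turn": 0}, {"grip": 0, "linear": [0, 0, 0], "turn": 0}, {"grip": 0, "linear": [0, 0, 0], "turn": 0}]'

```text
time_s: 3.85
ee_pos: [0.6008, 0.0505, 0.0062]
ee_rot: [3.142, -0.0, -3.087]
contact_force: [0.6, -1.7, -0.5]
width: -0.0
gripper_force: 0.0
```

Request:
carry_out --rows '[{"grip": 0, "linear": [0, 0, -0.05], "turn": 0}, {"grip": 0, "linear": [0, 0, -0.05], "turn": 0}, {"grip": 0, "linear": [0, 0, 0], "turn": 0}, {"grip": 0, "linear": [0, 0, 0], "turn": 0}, {"grip": 0, "linear": [0, 0, 0], "turn": 0}]'

```text
time_s: 4.27
ee_pos: [0.6009, 0.0505, 0.0061]
ee_rot: [-3.142, -0.0, -3.087]
contact_force: [-3.5, -0.4, 6.4]
width: -0.0
gripper_force: 3.0
```

Lid A's far left corner holds at 6 mm. Next is its near right corner.

Request:
carry_out --rows '[{"grip": 0, "linear": [0, 0, 2.5], "turn": 0}, {"grip": 0, "linear": [0, 0, 2.7], "turn": 0}, {"grip": 0, "linear": [-3.2, -2.4, 0], "turn": 0}, {"grip": 0, "linear": [-3.2, -2.4, 0], "turn": 0}, {"grip": 0, "linear": [-3.2, -2.4, 0], "turn": 0}]'

```text
time_s: 4.68
ee_pos: [0.5043, -0.0221, 0.0579]
ee_rot: [-3.141, 0.002, -3.086]
contact_force: [-0.1, -1.0, 0.5]
width: 0.0001
gripper_force: 0.0
```

Request:
carry_out --rows '[{"grip": 0, "linear": [-3.2, -2.4, 0], "turn": 0}, {"grip": 0, "linear": [0, 0, 0], "turn": 0}, {"grip": 0, "linear": [0, 0, -2.5], "turn": 0}, {"grip": 0, "linear": [0, 0, -1.8], "turn": 0}, {"grip": 0, "linear": [0, 0, 0], "turn": 0}]'

```text
time_s: 5.1
ee_pos: [0.4702, -0.0448, 0.0115]
ee_rot: [3.139, -0.006, -3.088]
contact_force: [-1.0, 0.3, -0.6]
width: 0.0001
gripper_force: 0.0
```

Request:
carry_out --rows '[{"grip": 0, "linear": [0, 0, -0.2], "turn": 0}, {"grip": 0, "linear": [0, 0, -0.2], "turn": 0}, {"grip": 0, "linear": [0, 0, -0.2], "turn": 0}, {"grip": 0, "linear": [0, 0, -0.1], "turn": 0}, {"grip": 0, "linear": [0, 0, 0], "turn": 0}]'

```text
time_s: 5.52
ee_pos: [0.4733, -0.0455, 0.0077]
ee_rot: [-3.141, 0.001, -3.087]
contact_force: [-0.2, -0.7, -0.6]
width: 0.0
gripper_force: 0.0
```

Request:
carry_out --rows '[{"grip": 0, "linear": [0, 0, -0.1], "turn": 0}, {"grip": 0, "linear": [0, 0, -0.1], "turn": 0}, {"grip": 0, "linear": [0, 0, 0], "turn": 0}, {"grip": 0, "linear": [0, 0, 0], "turn": 0}, {"grip": 0, "linear": [0, 0, 0], "turn": 0}]'

```text
time_s: 5.93
ee_pos: [0.4733, -0.0456, 0.006]
ee_rot: [-3.141, 0.0, -3.087]
contact_force: [-1.6, 1.1, 5.7]
width: -0.0001
gripper_force: 2.9
```

Request:
carry_out --rows '[{"grip": 0, "linear": [0, 0, 2.5], "turn": 0}, {"grip": 0, "linear": [0, 0, 3.0], "turn": 0}, {"grip": 0, "linear": [2.25, -3.24, 0], "turn": 0}, {"grip": 0, "linear": [2.25, -3.24, 0], "turn": 0}, {"grip": 0, "linear": [2.25, -3.24, 0], "turn": 0}]'

```text
time_s: 6.35
ee_pos: [0.5417, -0.1439, 0.0617]
ee_rot: [-3.14, 0.002, -3.086]
contact_force: [1.1, 1.1, 1.0]
width: 0.0002
gripper_force: 0.0
```

Request:
carry_out --rows '[{"grip": 0, "linear": [2.25, -3.24, 0], "turn": 0}, {"grip": 0, "linear": [0, 0, 0], "turn": 0}, {"grip": 0, "linear": [0, 0, -2.3], "turn": 0}, {"grip": 0, "linear": [0, 0, -1.6], "turn": 0}, {"grip": 0, "linear": [0, 0, 0], "turn": 0}]'

```text
time_s: 6.77
ee_pos: [0.5602, -0.1739, 0.0177]
ee_rot: [3.138, -0.006, -3.088]
contact_force: [-0.6, 1.2, -0.6]
width: -0.0001
gripper_force: 0.0
```

Request:
carry_out --rows '[{"grip": 0, "linear": [0, 0, -0.2], "turn": 0}, {"grip": 0, "linear": [0, 0, -0.2], "turn": 0}, {"grip": 0, "linear": [0, 0, -0.2], "turn": 0}, {"grip": 0, "linear": [0, 0, 0], "turn": 0}, {"grip": 0, "linear": [0, 0, 0], "turn": 0}]'

```text
time_s: 7.18
ee_pos: [0.5633, -0.1752, 0.0161]
ee_rot: [-3.141, 0.001, -3.087]
contact_force: [0.3, -0.1, -0.1]
width: 0.0
gripper_force: 0.0
```

Request:
carry_out --rows '[{"grip": 0, "linear": [0, 0, -0.1], "turn": 0}, {"grip": 0, "linear": [0, 0, -0.1], "turn": 0}, {"grip": 0, "linear": [0, 0, 0], "turn": 0}, {"grip": 0, "linear": [0, 0, 0], "turn": 0}, {"grip": 0, "linear": [0, 0, 0], "turn": 0}]'

```text
time_s: 7.6
ee_pos: [0.5629, -0.1751, 0.0133]
ee_rot: [-3.142, 0.0, -3.087]
contact_force: [0.4, 0.4, -0.3]
width: 0.0
gripper_force: 0.0
```

Request:
carry_out --rows '[{"grip": 0, "linear": [0, 0, -0.1], "turn": 0}, {"grip": 0, "linear": [0, 0, -0.1], "turn": 0}, {"grip": 0, "linear": [0, 0, -0.1], "turn": 0}, {"grip": 0, "linear": [0, 0, 0], "turn": 0}, {"grip": 0, "linear": [0, 0, 0], "turn": 0}]'

```text
time_s: 8.02
ee_pos: [0.5628, -0.1751, 0.0102]
ee_rot: [3.141, -0.0, -3.087]
contact_force: [-0.7, 0.6, 0.5]
width: -0.0
gripper_force: 0.0
```

Request:
carry_out --rows '[{"grip": 0, "linear": [0, 0, -0.1], "turn": 0}, {"grip": 0, "linear": [0, 0, -0.1], "turn": 0}, {"grip": 0, "linear": [0, 0, 0], "turn": 0}, {"grip": 0, "linear": [0, 0, 0], "turn": 0}, {"grip": 0, "linear": [0, 0, 0], "turn": 0}]'

```text
time_s: 8.43
ee_pos: [0.5628, -0.1751, 0.0083]
ee_rot: [-3.142, -0.0, -3.087]
contact_force: [-0.7, -0.3, -0.0]
width: -0.0001
gripper_force: 0.0
```

Request:
carry_out --rows '[{"grip": 0, "linear": [0, 0, -0.1], "turn": 0}, {"grip": 0, "linear": [0, 0, -0.1], "turn": 0}, {"grip": 0, "linear": [0, 0, 0], "turn": 0}, {"grip": 0, "linear": [0, 0, 0], "turn": 0}, {"grip": 0, "linear": [0, 0, 0], "turn": 0}]'

```text
time_s: 8.85
ee_pos: [0.5628, -0.1751, 0.0063]
ee_rot: [3.142, -0.0, -3.087]
contact_force: [-0.5, -0.2, 1.3]
width: 0.0001
gripper_force: 0.0
```

Request:
carry_out --rows '[{"grip": 0, "linear": [0, 0, -0.05], "turn": 0}, {"grip": 0, "linear": [0, 0, 0], "turn": 0}, {"grip": 0, "linear": [0, 0, 0], "turn": 0}, {"grip": 0, "linear": [0, 0, 0], "turn": 0}, {"grip": 0, "linear": [0, 0, 0], "turn": 0}]'

```text
time_s: 9.27
ee_pos: [0.5629, -0.1752, 0.0061]
ee_rot: [-3.142, -0.0, -3.087]
contact_force: [-2.5, 0.7, 4.5]
width: 0.0001
gripper_force: 2.3
```

Run:
```python
from h import *
f,W,c=cam('scene','press.png');W0=np.load('sceneW.npy')
for n,x,y in [('NR',.4507,-.2901),('NL',.431,-.206),('FR',.583,-.259),('FL',.5633,-.1751)]:
    for w in(W0,W):
        k=np.hypot(w[...,0]-x,w[...,1]-y)<.012
        print(n,k.sum(),np.nanmedian(w[k][:,2]))
```

```text
NR 60 0.007282922601642568
NR 74 0.012378371472277522
NL 58 0.00758300806562845
NL 60 0.008079892901707875
FR 45 0.0071093982306758815
FR 44 0.007658901238311637
FL 46 0.012047787430025315
FL 155 0.04236785201245761
```

Lid B rocks: its far left corner went from 12 to 6 mm while the near right rose from 7 to 12 mm. I'll press its near right corner to finish the test.

Request:
carry_out --rows '[{"grip": 0, "linear": [0, 0, 1.5], "turn": 0}, {"grip": 0, "linear": [0, 0, 3.8], "turn": 0}, {"grip": 0, "linear": [-2.8, -2.88, 0], "turn": 0}, {"grip": 0, "linear": [-2.8, -2.88, 0], "turn": 0}, {"grip": 0, "linear": [-2.8, -2.88, 0], "turn": 0}]'

```text
time_s: 9.73
ee_pos: [0.4785, -0.2622, 0.0593]
ee_rot: [-3.14, 0.002, -3.085]
contact_force: [0.6, 0.2, -0.3]
width: 0.0
gripper_force: 0.0
```

Request:
carry_out --rows '[{"grip": 0, "linear": [-2.8, -2.88, 0], "turn": 0}, {"grip": 0, "linear": [0, 0, 0], "turn": 0}, {"grip": 0, "linear": [0, 0, -2.5], "turn": 0}, {"grip": 0, "linear": [0, 0, -1.9], "turn": 0}, {"grip": 0, "linear": [0, 0, 0], "turn": 0}]'

```text
time_s: 10.15
ee_pos: [0.4484, -0.2882, 0.011]
ee_rot: [3.136, -0.005, -3.088]
contact_force: [-0.8, -0.0, -0.8]
width: -0.0001
gripper_force: 0.0
```

Request:
carry_out --rows '[{"grip": 0, "linear": [0, 0, -0.2], "turn": 0}, {"grip": 0, "linear": [0, 0, -0.2], "turn": 0}, {"grip": 0, "linear": [0, 0, -0.2], "turn": 0}, {"grip": 0, "linear": [0, 0, -0.1], "turn": 0}, {"grip": 0, "linear": [0, 0, 0], "turn": 0}]'

```text
time_s: 10.57
ee_pos: [0.4513, -0.2905, 0.0083]
ee_rot: [-3.141, 0.001, -3.087]
contact_force: [-0.4, -0.4, -0.1]
width: -0.0002
gripper_force: 0.0
```

Request:
carry_out --rows '[{"grip": 0, "linear": [0, 0, -0.1], "turn": 0}, {"grip": 0, "linear": [0, 0, -0.1], "turn": 0}, {"grip": 0, "linear": [0, 0, 0], "turn": 0}, {"grip": 0, "linear": [0, 0, 0], "turn": 0}, {"grip": 0, "linear": [0, 0, 0], "turn": 0}]'

```text
time_s: 10.98
ee_pos: [0.4512, -0.2905, 0.0061]
ee_rot: [-3.141, 0.001, -3.087]
contact_force: [-0.0, -0.4, 1.8]
width: 0.0001
gripper_force: 0.8
```

Request:
carry_out --rows '[{"grip": 0, "linear": [0, 0, 3.0], "turn": 0}, {"grip": 3, "linear": [0, 0, 3.8], "turn": 0}, {"grip": 8.5, "linear": [0.8, 2.6, 2.5], "turn": 0}, {"grip": 8.5, "linear": [1.0, 3.5, 0], "turn": 0}, {"grip": 8.5, "linear": [1.0, 3.5, 0], "turn": 0}]'

```text
time_s: 11.4
ee_pos: [0.4803, -0.1947, 0.1013]
ee_rot: [-3.139, 0.004, -3.09]
contact_force: [-0.1, 0.1, 0.4]
width: 0.0482
gripper_force: 0.0
```

Request:
carry_out --rows '[{"grip": 8.5, "linear": [1.0, 3.5, 0], "turn": 0}, {"grip": 8.5, "linear": [1.0, 3.5, 0], "turn": 0}, {"grip": 8.5, "linear": [1.0, 3.5, 0], "turn": 0}, {"grip": 8.5, "linear": [1.0, 3.5, 0], "turn": 0}, {"grip": 8.5, "linear": [1.0, 3.5, 0], "turn": 0}]'

```text
time_s: 11.82
ee_pos: [0.5288, -0.0175, 0.0987]
ee_rot: [-3.142, -0.0, -3.088]
contact_force: [0.3, -0.9, -0.1]
width: 0.085
gripper_force: 0.0
```

Request:
carry_out --rows '[{"grip": 8.5, "linear": [0.9, 2.0, 0], "turn": 0}, {"grip": 8.5, "linear": [0, 0, 0], "turn": 0}, {"grip": 8.5, "linear": [0, 0, 0], "turn": 0}, {"grip": 8.5, "linear": [0, 0, 0], "turn": 0}, {"grip": 8.5, "linear": [0, 0, 0], "turn": 0}]'

```text
time_s: 12.23
ee_pos: [0.5375, -0.0002, 0.0986]
ee_rot: [-3.141, -0.0, -3.089]
contact_force: [-0.0, -0.4, -0.7]
width: 0.0848
gripper_force: 0.0
```

Run:
```python
from h import *
np.set_printoptions(precision=4,suppress=True)
f,W,c=cam('wrist','wrist1.png')
k=(W[...,2]>.022)&(W[...,2]<.038)&(np.hypot(W[...,0]-.538,W[...,1])<.06)
h=W[k];print(len(h)); 
if len(h)>20: print(cv2.minAreaRect(h[:,:2].astype(np.float32)*1000),np.median(h[:,2]))
print(sense()['ee_pos'])
for n in('top','scene'):
    w=np.load(n+'W.npy').reshape(-1,3); w=w[(w[:,2]>.19)&(w[:,1]>.0)&(w[:,1]<.5)&(w[:,0]>.3)&(w[:,0]<.85)]
    for a in np.arange(0,.5,.1):
        q=w[(w[:,1]>=a)&(w[:,1]<a+.1)]
        if len(q): print(n,a,len(q),np.percentile(q[:,0],1),q[:,2].min(),q[:,2].max())
```

```text
2110
((537.0750732421875, 2.2306299209594727), (73.05248260498047, 15.946222305297852), 2.6401753425598145) 0.03201466935548552
[ 0.5375 -0.0003  0.0987]
top 0.0 10517 0.6217800470949555 0.588867241232064 0.7661847818284081
top 0.1 9448 0.6213942379396604 0.5867283771158288 0.7701807569143773
top 0.2 874 0.6212026023534362 0.5887413185738496 0.6408612569138186
top 0.30000000000000004 386 0.7002291004738297 0.19014524929794277 0.30708491045563874
top 0.4 2780 0.5825448217251984 0.19007305111687364 0.34748310839501834
scene 0.0 2001 0.7154953597311019 0.1901844287426905 0.5047649655075961
scene 0.1 1494 0.7151156215815067 0.19001628235186563 0.5024926636525712
scene 0.2 1087 0.7152287580345628 0.19007713348746547 0.49356030235361203
scene 0.30000000000000004 3777 0.6135475048386583 0.19000497839495828 0.5063642260652207
scene 0.4 6028 0.5813279113258121 0.19002658944613207 0.5147832240596312
```

View pics/wrist1.png

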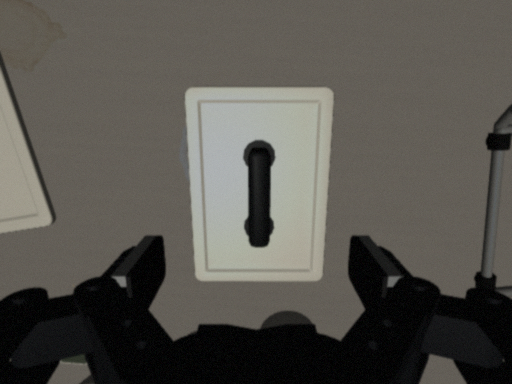

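The wrist view shows lid A's handle centred at about (260,198) between the fingers, and it agrees with my estimate to within 2 mm. I'll descend and grip.

Request:
carry_out --rows '[{"grip": 8.5, "linear": [0, 0.15, -3.0], "turn": 0}, {"grip": 8.5, "linear": [0, 0, -3.0], "turn": 0}, {"grip": 8.5, "linear": [0, 0, -1.5], "turn": 0}, {"grip": 8.5, "linear": [0, 0, -1.1], "turn": 0}, {"grip": 8.5, "linear": [0, 0, 0], "turn": 0}]'

```text
time_s: 12.7
ee_pos: [0.5359, 0.0017, 0.0105]
ee_rot: [3.14, -0.004, -3.089]
contact_force: [-1.1, 0.1, -0.1]
width: 0.0848
gripper_force: 0.0
```

Request:
carry_out --rows '[{"grip": 4, "linear": [0, 0, 0], "turn": 0}, {"grip": 2.5, "linear": [0, 0, 0], "turn": 0}, {"grip": 1.0, "linear": [0, 0, 0], "turn": 0}, {"grip": 1.0, "linear": [0, 0, 0], "turn": 0}, {"grip": 1.0, "linear": [0, 0, 0], "turn": 0}]' --newtons 25

```text
time_s: 13.12
ee_pos: [0.5385, 0.0021, 0.0137]
ee_rot: [-3.141, 0.002, -3.087]
contact_force: [-1.1, 0.4, -0.0]
width: 0.0249
gripper_force: 0.0
```

Request:
carry_out --rows '[{"grip": 1.0, "linear": [0, 0, 0], "turn": 0}, {"grip": 1.0, "linear": [0, 0, 0], "turn": 0}, {"grip": 1.0, "linear": [0, 0, 0], "turn": 0}, {"grip": 1.0, "linear": [0, 0, 0], "turn": 0}, {"grip": 1.0, "linear": [0, 0, 0], "turn": 0}]'

```text
time_s: 13.53
ee_pos: [0.5385, 0.002, 0.0136]
ee_rot: [-3.141, 0.001, -3.087]
contact_force: [-1.3, -0.5, 7.5]
width: 0.0155
gripper_force: 27.6
```

Request:
carry_out --rows '[{"grip": 1.0, "linear": [0, 0, 1.0], "turn": 0}, {"grip": 1.0, "linear": [0, 0, 2.0], "turn": 0}, {"grip": 1.0, "linear": [0, 0, 3.0], "turn": 0}, {"grip": 1.0, "linear": [0, 0, 3.0], "turn": 0}, {"grip": 1.0, "linear": [0, 0, 3.0], "turn": 0}]'

```text
time_s: 13.95
ee_pos: [0.5368, 0.0025, 0.1335]
ee_rot: [3.141, -0.002, -3.087]
contact_force: [0.3, -0.6, -2.1]
width: 0.0154
gripper_force: 26.6
```

Request:
carry_out --rows '[{"grip": 1.0, "linear": [0, 0, 3.0], "turn": 0}, {"grip": 1.0, "linear": [0, 0, 3.0], "turn": 0}, {"grip": 1.0, "linear": [0, 0, 2.0], "turn": 0}, {"grip": 1.0, "linear": [0, 0, 1.0], "turn": 0}, {"grip": 1.0, "linear": [0, 0, 0], "turn": 0}]'

```text
time_s: 14.37
ee_pos: [0.5389, 0.0021, 0.2253]
ee_rot: [-3.141, 0.004, -3.087]
contact_force: [0.5, 0.7, -2.2]
width: 0.015
gripper_force: 26.6
```

Run:
```python
from h import *
np.set_printoptions(precision=4,suppress=True)
s=sense();print(s['ee_pos'],s['ee_rot'],s['width'],s['contact_force'])
f,W,c=cam('wrist','wrist2.png')
m=(f.min(2)>110)&(W[...,2]>.15)&(W[...,2]<.28)
Q=W[m]; print(len(Q)); Q=Q[abs(Q[:,2]-np.median(Q[:,2]))<.02]
A=np.c_[Q[:,:2]-s['ee_pos'][:2],np.ones(len(Q))];print('plane',np.linalg.lstsq(A,Q[:,2],rcond=None)[0])
print(cv2.minAreaRect(Q[:,:2].astype(np.float32)*1000))
```

```text
[0.5389 0.0021 0.2253] [-3.1405  0.0043 -3.0873] 0.015027652019935186 [ 0.4828  0.6898 -2.2153]
36295
plane [-0.0036 -0.      0.217 ]
((528.3775024414062, 2.0997238159179688), (139.35499572753906, 110.52185821533203), 3.087454319000244)
```

View pics/wrist2.png

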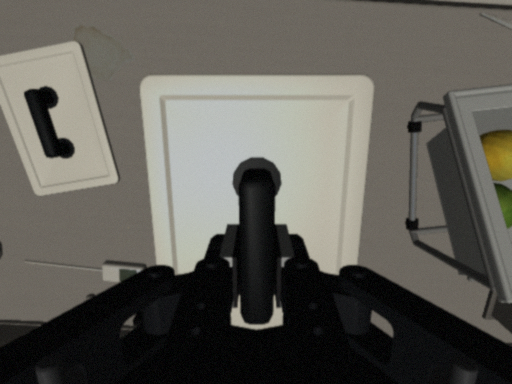

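Lid A is held level and centred in the grip, its top 8 mm below the TCP. Now I'll carry it over the pan.

Request:
carry_out --rows '[{"grip": 1.0, "linear": [-0.2, 1.5, 0], "turn": 0.01}, {"grip": 1.0, "linear": [-0.3, 2.8, 0], "turn": 0.012}, {"grip": 1.0, "linear": [-0.3, 2.8, 0], "turn": 0.012}, {"grip": 1.0, "linear": [-0.3, 2.8, 0], "turn": 0.012}, {"grip": 1.0, "linear": [-0.3, 2.8, 0], "turn": 0.012}]' --newtons 25

```text
time_s: 14.83
ee_pos: [0.522, 0.1302, 0.2197]
ee_rot: [3.141, -0.005, -3.029]
contact_force: [0.2, 0.3, -1.3]
width: 0.0153
gripper_force: 26.6
```

Request:
carry_out --rows '[{"grip": 1.0, "linear": [-0.3, 2.8, 0], "turn": 0.012}, {"grip": 1.0, "linear": [-0.3, 2.8, 0], "turn": 0.012}, {"grip": 1.0, "linear": [-0.3, 2.8, 0], "turn": 0.012}, {"grip": 1.0, "linear": [-0.3, 2.2, 0], "turn": 0.01}, {"grip": 1.0, "linear": [-0.2, 1.1, 0], "turn": 0.007}]'

```text
time_s: 15.25
ee_pos: [0.5078, 0.248, 0.2197]
ee_rot: [3.141, -0.005, -2.974]
contact_force: [-0.3, 0.2, -0.8]
width: 0.0158
gripper_force: 26.6
```

Request:
carry_out --rows '[{"grip": 1.0, "linear": [0, 0, 0], "turn": 0}, {"grip": 1.0, "linear": [0, 0, 0], "turn": 0}, {"grip": 1.0, "linear": [0, 0, 0], "turn": 0}, {"grip": 1.0, "linear": [0, 0, 0], "turn": 0}, {"grip": 1.0, "linear": [0, 0, 0], "turn": 0}]'

```text
time_s: 15.67
ee_pos: [0.5101, 0.2451, 0.2227]
ee_rot: [-3.141, -0.0, -2.978]
contact_force: [-0.5, 0.2, -2.0]
width: 0.0156
gripper_force: 26.6
```

Run:
```python
from h import *
np.set_printoptions(precision=4,suppress=True)
s=sense();print(s['ee_pos'],s['ee_rot'],s['width'],s['contact_force'])
f,W,c=cam('scene','scene2.png');np.save('scene2W.npy',W)
cv2.imwrite('pics/scene2c.png',cv2.resize(f[60:240,70:270,::-1],(660,594)))
```

```text
[0.5101 0.2451 0.2227] [-3.1414 -0.0002 -2.978 ] 0.015614546529425006 [-0.5144  0.2447 -1.9623]
```

View pics/scene2c.png

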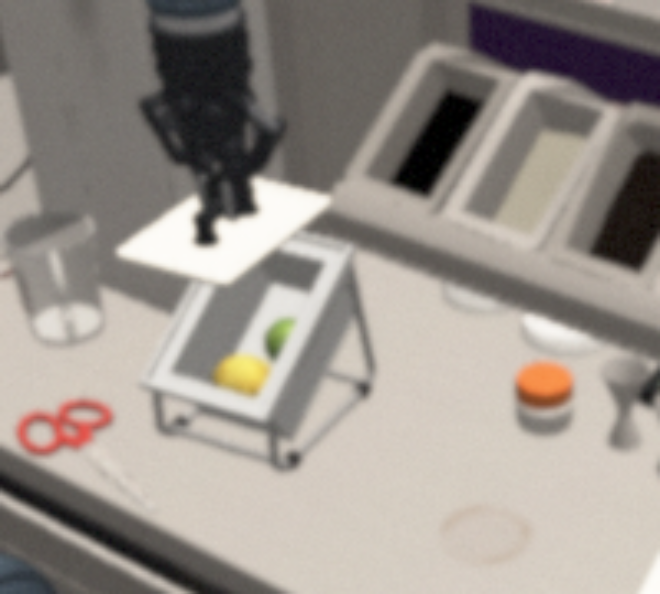

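The lid hovers level over the pan's upper half. Lowering until its far edge meets the ledge.

Request:
carry_out --rows '[{"grip": 1.0, "linear": [0.1, 0.05, -1.5], "turn": 0}, {"grip": 1.0, "linear": [0, 0, -1.5], "turn": 0}, {"grip": 1.0, "linear": [0, 0, -0.8], "turn": 0}, {"grip": 1.0, "linear": [0, 0, -0.4], "turn": 0}, {"grip": 1.0, "linear": [0, 0, 0], "turn": 0}]'

```text
time_s: 16.13
ee_pos: [0.5104, 0.2462, 0.1798]
ee_rot: [-3.141, -0.002, -2.977]
contact_force: [0.1, 0.8, -1.2]
width: 0.0158
gripper_force: 26.6
```

Request:
carry_out --rows '[{"grip": 1.0, "linear": [0, 0, -0.2], "turn": 0}, {"grip": 1.0, "linear": [0, 0, -0.2], "turn": 0}, {"grip": 1.0, "linear": [0, 0, 0], "turn": 0}, {"grip": 1.0, "linear": [0, 0, 0], "turn": 0}, {"grip": 1.0, "linear": [0, 0, 0], "turn": 0}]'

```text
time_s: 16.55
ee_pos: [0.5111, 0.2468, 0.1772]
ee_rot: [3.142, 0.001, -2.976]
contact_force: [-0.3, 0.3, -1.4]
width: 0.0151
gripper_force: 26.6
```

Request:
carry_out --rows '[{"grip": 1.0, "linear": [0, 0, -0.2], "turn": 0}, {"grip": 1.0, "linear": [0, 0, 0], "turn": 0}, {"grip": 1.0, "linear": [0, 0, 0], "turn": 0}, {"grip": 1.0, "linear": [0, 0, 0], "turn": 0}, {"grip": 1.0, "linear": [0, 0, 0], "turn": 0}]'

```text
time_s: 16.97
ee_pos: [0.5109, 0.2467, 0.1748]
ee_rot: [-3.142, 0.0, -2.976]
contact_force: [0.3, 0.2, -1.8]
width: 0.0155
gripper_force: 26.6
```

Request:
carry_out --rows '[{"grip": 1.0, "linear": [0, 0, -0.1], "turn": 0}, {"grip": 1.0, "linear": [0, 0, -0.1], "turn": 0}, {"grip": 1.0, "linear": [0, 0, 0], "turn": 0}, {"grip": 1.0, "linear": [0, 0, 0], "turn": 0}, {"grip": 1.0, "linear": [0, 0, 0], "turn": 0}]'

```text
time_s: 17.38
ee_pos: [0.5108, 0.2467, 0.1727]
ee_rot: [3.142, -0.0, -2.976]
contact_force: [-0.7, -0.6, -2.2]
width: 0.0154
gripper_force: 26.6
```

Request:
carry_out --rows '[{"grip": 1.0, "linear": [0, 0, -0.1], "turn": 0}, {"grip": 1.0, "linear": [0, 0, -0.1], "turn": 0}, {"grip": 1.0, "linear": [0, 0, 0], "turn": 0}, {"grip": 1.0, "linear": [0, 0, 0], "turn": 0}, {"grip": 1.0, "linear": [0, 0, 0], "turn": 0}]'

```text
time_s: 17.8
ee_pos: [0.5109, 0.2467, 0.1708]
ee_rot: [-3.142, -0.0, -2.976]
contact_force: [-0.3, -0.0, -3.2]
width: 0.0155
gripper_force: 26.6
```

Request:
carry_out --rows '[{"grip": 1.0, "linear": [0, 0, -0.1], "turn": 0}, {"grip": 1.0, "linear": [0, 0, -0.1], "turn": 0}, {"grip": 1.0, "linear": [0, 0, 0], "turn": 0}, {"grip": 1.0, "linear": [0, 0, 0], "turn": 0}, {"grip": 1.0, "linear": [0, 0, 0], "turn": 0}]'

```text
time_s: 18.22
ee_pos: [0.511, 0.2467, 0.1691]
ee_rot: [3.142, 0.0, -2.976]
contact_force: [-1.8, 0.0, 0.6]
width: 0.0153
gripper_force: 26.9
```

Request:
carry_out --rows '[{"grip": 1.0, "linear": [0, 0, -0.1], "turn": 0}, {"grip": 1.0, "linear": [0, 0, -0.1], "turn": 0}, {"grip": 1.0, "linear": [0, 0, 0], "turn": 0}, {"grip": 1.0, "linear": [0, 0, 0], "turn": 0}, {"grip": 1.0, "linear": [0, 0, 0], "turn": 0}]'

```text
time_s: 18.63
ee_pos: [0.5103, 0.2467, 0.1667]
ee_rot: [3.142, -0.001, -2.976]
contact_force: [-5.3, -1.2, 2.9]
width: 0.0155
gripper_force: 27.3
```

```bash
python3 -c "
from h import *
s=sense();print(s['ee_pos'],s['contact_force'],s['wrist_torque'])"
```

```text
[0.5103288  0.246659   0.16670211] [-5.26222256 -1.16327794  2.92430842] [-0.14686455  0.56009747 -0.0299576 ]
```

Request:
carry_out --rows '[{"grip": 1.0, "linear": [-0.02, 0, -0.12], "turn": 0}, {"grip": 1.0, "linear": [-0.02, 0, -0.12], "turn": 0}, {"grip": 1.0, "linear": [-0.02, 0, -0.12], "turn": 0}, {"grip": 1.0, "linear": [-0.02, 0, -0.12], "turn": 0}, {"grip": 1.0, "linear": [-0.02, -0.02, -0.12], "turn": 0}]'

```text
time_s: 19.05
ee_pos: [0.509, 0.2464, 0.1605]
ee_rot: [-3.142, -0.002, -2.976]
contact_force: [-5.0, -1.1, 3.5]
width: 0.0151
gripper_force: 27.5
```

Request:
carry_out --rows '[{"grip": 1.0, "linear": [-0.02, 0, -0.12], "turn": 0}, {"grip": 1.0, "linear": [-0.02, 0, -0.12], "turn": 0}, {"grip": 1.0, "linear": [-0.02, 0, -0.12], "turn": 0}, {"grip": 1.0, "linear": [-0.02, 0, -0.12], "turn": 0}, {"grip": 1.0, "linear": [0, 0, 0], "turn": 0}]'

```text
time_s: 19.47
ee_pos: [0.5082, 0.2463, 0.1554]
ee_rot: [-3.141, -0.002, -2.976]
contact_force: [-4.9, -1.5, 2.0]
width: 0.0158
gripper_force: 27.6
```

```bash
cat > tilt.py <<'E'
from h import *
np.set_printoptions(precision=4,suppress=True)
s=sense();print(s['ee_pos'],s['contact_force'],s['wrist_torque'])
f,W,c=cam('wrist','w.png')
p=s['ee_pos']; m=(f.min(2)>110)&(np.abs(W[...,0]-p[0])<.1)&(np.abs(W[...,1]-p[1])<.062)&(np.abs(W[...,2]-p[2]+.01)<.07)
Q=W[m]
for i in range(4):
    A=np.c_[Q[:,:2]-p[:2],np.ones(len(Q))];a=np.linalg.lstsq(A,Q[:,2],rcond=None)[0];r=np.abs(A@a-Q[:,2]);Q=Q[r<max(.002,np.median(r)*2)]
g=np.hypot(a[0],a[1]);yaw=np.arctan2(a[1],a[0])
print('n',len(Q),'tilt',np.degrees(np.arctan(g)),'dir',np.degrees(yaw),'z at tcp',a[2]-p[2])
t=np.arctan(g);ex=np.array([np.cos(yaw)*np.cos(t),np.sin(yaw)*np.cos(t),np.sin(t)]);ey=np.array([-np.sin(yaw),np.cos(yaw),0])
uv=np.c_[(Q-p)@ex,(Q-p)@ey]*1000
print(cv2.minAreaRect(uv.astype(np.float32)),'u,v range',np.percentile(uv,[.3,99.7],axis=0))
E
python3 tilt.py
```

```text
[0.5082 0.2463 0.1554] [-4.9342 -1.5367  2.0011] [-0.1462  0.5471 -0.0403]
n 30754 tilt 9.245087716563344 dir 9.873283181821424 z at tcp -0.008273108627316228
((-14.419425964355469, 0.6545829772949219), (110.41024780273438, 128.5844268798828), 89.16500091552734) u,v range [[-78.143  -53.3684]
 [ 46.5912  55.2583]]
```

The lid is pivoting in the grip as planned: 9.2° of tilt, lined up with the pan. I'll keep lowering.

Request:
carry_out --rows '[{"grip": 1.0, "linear": [-0.01, 0, -0.15], "turn": 0}, {"grip": 1.0, "linear": [-0.01, 0, -0.15], "turn": 0}, {"grip": 1.0, "linear": [-0.01, 0, -0.15], "turn": 0}, {"grip": 1.0, "linear": [0, 0, -0.15], "turn": 0}, {"grip": 1.0, "linear": [0, 0, -0.15], "turn": 0}]'

```text
time_s: 19.93
ee_pos: [0.5077, 0.2462, 0.1479]
ee_rot: [-3.141, -0.003, -2.976]
contact_force: [-6.4, -1.9, 2.9]
width: 0.0152
gripper_force: 27.9
```

Request:
carry_out --rows '[{"grip": 1.0, "linear": [0, 0, -0.15], "turn": 0}, {"grip": 1.0, "linear": [0, 0, -0.15], "turn": 0}, {"grip": 1.0, "linear": [0.01, 0, -0.15], "turn": 0}, {"grip": 1.0, "linear": [0.01, 0, -0.15], "turn": 0}, {"grip": 1.0, "linear": [0.02, 0, -0.15], "turn": 0}]'

```text
time_s: 20.35
ee_pos: [0.5078, 0.2462, 0.1401]
ee_rot: [-3.141, -0.004, -2.976]
contact_force: [-7.2, -0.8, 1.6]
width: 0.0153
gripper_force: 28.3
```

Request:
carry_out --rows '[{"grip": 1.0, "linear": [0.02, 0, -0.15], "turn": 0}, {"grip": 1.0, "linear": [0.02, 0, -0.15], "turn": 0}, {"grip": 1.0, "linear": [0.02, 0, -0.15], "turn": 0}, {"grip": 1.0, "linear": [0.02, 0, -0.1], "turn": 0}, {"grip": 1.0, "linear": [0, 0, 0], "turn": 0}]'

```text
time_s: 20.77
ee_pos: [0.5084, 0.2463, 0.1343]
ee_rot: [-3.142, -0.004, -2.976]
contact_force: [-6.5, -0.7, 0.6]
width: 0.0155
gripper_force: 28.7
```

```bash
python3 tilt.py
```

```text
[0.5084 0.2463 0.1343] [-6.518  -0.6725  0.5681] [-0.0921  0.7548  0.0034]
n 21138 tilt 24.210574262853513 dir 8.456792142313356 z at tcp -0.009423438108878648
((-16.928028106689453, 0.45703125), (117.90045928955078, 110.0316390991211), 0.9167921543121338) u,v range [[-74.8988 -53.9988]
 [ 39.5687  53.8103]]
```

Request:
carry_out --rows '[{"grip": 1.0, "linear": [0.02, 0, -0.15], "turn": 0}, {"grip": 1.0, "linear": [0.03, 0, -0.15], "turn": 0}, {"grip": 1.0, "linear": [0.03, 0, -0.15], "turn": 0}, {"grip": 1.0, "linear": [0.03, 0, -0.1], "turn": 0}, {"grip": 1.0, "linear": [0, 0, 0], "turn": 0}]'

```text
time_s: 21.23
ee_pos: [0.5097, 0.2464, 0.1289]
ee_rot: [3.141, -0.003, -2.976]
contact_force: [-5.7, 0.2, 0.1]
width: 0.0156
gripper_force: 29.1
```

```bash
python3 tilt.py
```

```text
[0.5097 0.2464 0.1289] [-5.7198  0.1966  0.0729] [-0.0096  0.6137  0.018 ]
n 21001 tilt 28.125472626993716 dir 9.08818904981461 z at tcp -0.010099898157861026
((-16.06757354736328, 0.0868988037109375), (118.7730941772461, 130.77333068847656), 0.5584802627563477) u,v range [[-74.648  -63.0724]
 [ 39.9788  62.7923]]
```

View pics/w.png

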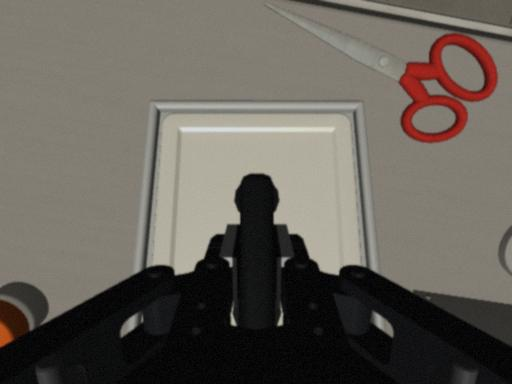

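The lid sits inside the rim with even gaps: left edge at ~155 against rim 147, right at ~357 against 365, and the near edge at row 113 against 105. I'll lower the last few mm.

Request:
carry_out --rows '[{"grip": 1.0, "linear": [0.02, 0, -0.1], "turn": 0}, {"grip": 1.0, "linear": [0.02, 0, -0.1], "turn": 0}, {"grip": 1.0, "linear": [0, 0, -0.05], "turn": 0}, {"grip": 1.0, "linear": [0, 0, 0], "turn": 0}, {"grip": 1.0, "linear": [0, 0, 0], "turn": 0}]'

```text
time_s: 21.7
ee_pos: [0.5104, 0.2465, 0.1267]
ee_rot: [3.141, -0.003, -2.976]
contact_force: [-4.1, 0.5, 0.2]
width: 0.0154
gripper_force: 29.4
```

```bash
python3 tilt.py
```

```text
[0.5104 0.2465 0.1267] [-4.0532  0.5169  0.2271] [-0.0056  0.5484 -0.0119]
n 24386 tilt 29.653817188899236 dir 9.409996398305966 z at tcp -0.010322195896026787
((-21.166954040527344, 0.5770187377929688), (129.28713989257812, 132.56895446777344), 0.5111018419265747) u,v range [[-84.9088 -63.571 ]
 [ 39.282   65.4014]]
```

Tilt is now 29.7°. I'll press a touch further until it seats.

Request:
carry_out --rows '[{"grip": 1.0, "linear": [0, 0, -0.1], "turn": 0}, {"grip": 1.0, "linear": [0, 0, -0.05], "turn": 0}, {"grip": 1.0, "linear": [0, 0, 0], "turn": 0}, {"grip": 1.0, "linear": [0, 0, 0], "turn": 0}, {"grip": 1.0, "linear": [0, 0, 0], "turn": 0}]'

```text
time_s: 22.17
ee_pos: [0.5105, 0.2465, 0.1263]
ee_rot: [3.142, -0.003, -2.976]
contact_force: [-9.8, -1.1, 6.5]
width: 0.0153
gripper_force: 30.2
```

Request:
carry_out --rows '[{"grip": 1.0, "linear": [0, 0, -0.05], "turn": 0}, {"grip": 1.0, "linear": [0, 0, -0.05], "turn": 0}, {"grip": 1.0, "linear": [0, 0, 0], "turn": 0}, {"grip": 1.0, "linear": [0, 0, 0], "turn": 0}, {"grip": 1.0, "linear": [0, 0, 0], "turn": 0}]'

```text
time_s: 22.58
ee_pos: [0.5105, 0.2465, 0.1263]
ee_rot: [-3.141, -0.003, -2.976]
contact_force: [-12.5, -3.2, 12.9]
width: 0.0152
gripper_force: 31.0
```

```bash
python3 tilt.py
```

```text
[0.5105 0.2465 0.1263] [-12.5237  -3.2104  12.9295] [-0.3776  1.5792 -0.0261]
n 24146 tilt 29.73739007062793 dir 9.461768915468753 z at tcp -0.010363912812428974
((-20.84265899658203, 0.5873260498046875), (129.60098266601562, 131.9976043701172), 0.015899881720542908) u,v range [[-84.9328 -63.1461]
 [ 38.9008  65.4201]]
```

The lid is seated: force climbs with no further travel. Releasing and backing off.

Request:
carry_out --rows '[{"grip": 1.0, "linear": [0, 0, 0.1], "turn": 0}, {"grip": 1.0, "linear": [0, 0, 0], "turn": 0}, {"grip": 2.2, "linear": [0, 0, 0], "turn": 0}, {"grip": 3.5, "linear": [0, 0, 0], "turn": 0}, {"grip": 5, "linear": [0, 0, 0], "turn": 0}]'

```text
time_s: 23.05
ee_pos: [0.5119, 0.2465, 0.126]
ee_rot: [3.142, 0.001, -2.977]
contact_force: [0.1, 1.5, 0.6]
width: 0.0449
gripper_force: 0.0
```

Request:
carry_out --rows '[{"grip": 5, "linear": [0, 0, 0], "turn": 0}, {"grip": 5, "linear": [0, 0, 0], "turn": 0}, {"grip": 5, "linear": [0, 0, 0.5], "turn": 0}, {"grip": 5, "linear": [0, 0, 1.0], "turn": 0}, {"grip": 5, "linear": [0, 0, 2.0], "turn": 0}]'

```text
time_s: 23.47
ee_pos: [0.51, 0.2461, 0.1597]
ee_rot: [-3.141, -0.004, -2.977]
contact_force: [-0.2, 1.5, -0.3]
width: 0.0499
gripper_force: 0.0
```

Request:
carry_out --rows '[{"grip": 5, "linear": [-0.5, 0, 3.0], "turn": 0}, {"grip": 5, "linear": [-1, 0, 3.0], "turn": 0}, {"grip": 5, "linear": [-1, 0, 3.0], "turn": 0}, {"grip": 5, "linear": [0, 0, 1.0], "turn": 0}, {"grip": 5, "linear": [0, 0, 0], "turn": 0}]'

```text
time_s: 23.88
ee_pos: [0.4882, 0.2471, 0.2657]
ee_rot: [3.141, 0.009, -2.976]
contact_force: [1.1, -0.5, -0.5]
width: 0.05
gripper_force: 0.0
```

Run:
```python
from h import *
np.set_printoptions(precision=4,suppress=True)
f,W,c=cam('wrist'); g,_,_=cam('scene')
cv2.imwrite('pics/end.png',np.hstack([cv2.resize(f,(400,300)),cv2.resize(g[100:300,90:390],(400,300))])[...,::-1])
print(sense()['ee_pos'],sense()['contact_force'])
```

```text
[0.4865 0.2464 0.2606] [ 0.0031 -0.8721 -0.8964]
```

View pics/end.png

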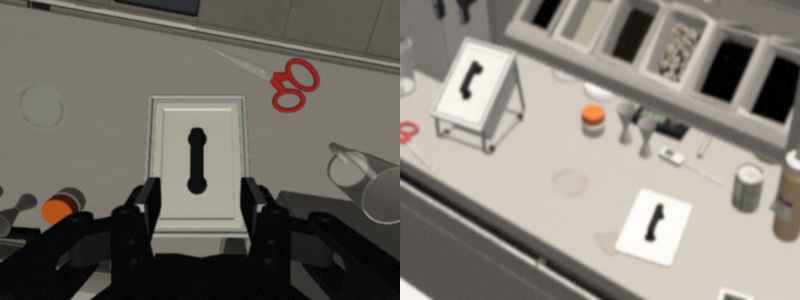

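The lid lies flush inside the rim (left picture, around (198,165)). The warped lid is still on the worktop and the bystanders are standing where they were.

```bash
python3 -c "
from station import *
print(job_done())"
```

```text
the job is handed in; nothing more can be done
None
```

The right-hand lid (around y = -0.23) is the warped one: it rocked under the finger and still lies on the worktop; the flat lid was pressed home in the rim of the slanted pan before I let go, and the job is handed in at about 24 s.

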